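Touch the cutter onto the brake disc and lock the slide

TASK

Set the cutter of the bench brake lathe onto the brake disc: wind the tool slide in with its feed knob, by feel, until the carbide tip bears lightly but surely on the disc face, without forcing it, because the tip chips under a hard push. Then swing the slide's clamp lever fully home to lock it, leaving the tip bearing lightly on the disc, and leave the other things on the bench alone.

Things in the scene. Friction and masses are not known exactly. Their poses are not given: they have to be found in the camera images.
- lathe: Red bench brake lathe, fixed; base 360 x 800 mm, origin under it at bench level. Its x axis points away from the robot (yaw up to 0.15 rad), its y axis runs along the arbor and the slide's ways. The headstock (motor on top, 450 mm high) stands at its -y end, the tool slide at its +y end.
- brake_disc: Vented brake disc, 260 mm across, fixed upright on the horizontal arbor, 200 mm above the bench. Origin on the arbor axis, in the plane of the face that looks to the lathe's +y; the cutter must touch this face, on the bright ring 80 to 130 mm from the axis. Where it sits along the arbor differs by 16 mm from start to start.
- carriage: Grey tool slide, 140 x 265 x 30 mm; origin at its underside on the knob's axis, 105 mm above the bench. It slides only along the lathe's y and carries tool post, cutter, knob and lever; feeding in moves it to -y, onto the disc. Drag holds it where it is left (shoving takes about 25 N). The post (top 230 mm above the bench) stands 75 to 115 mm from the knob's axis, on the disc side.
- holder_nose (a point): Front end of the 22 mm square steel cutter holder, level with the arbor axis. The 10 mm cutter with its brass-coloured tip stands 25 mm out of it towards the disc, give or take 7 mm: cutters are ground to different lengths and this one is not measured, so the touch must be felt. The touch is springy: 10 to 20 N more per further mm of feed.
- feed_knob (a joint): Angle of the feed knob, rad, 0 at the start, growing clockwise seen from above. A pinion on a rack: each rad clockwise carries slide and knob 10 mm to the lathe's -y, onto the disc; anticlockwise backs off. The tip starts 8 to 38 mm off the disc. Turning takes a steady 0.25 N m or so, and 0.01 N m more per N at the tip once it bears. Turns on to 6.0.
- knob_grip (a point): Gripping point on the knob's vertical axis, in the upright black bar (46 mm long, 13 mm wide, 34 mm high), 12 mm below its top, 22 mm above the aluminium skirt (48 mm across) beneath it, 187 mm above the bench. The point's x axis runs along the bar: along the lathe's x at joint value 0.
- clamp_lever (a joint): Angle of the slide's clamp lever, rad: at 0 it is loose, its arm pointing to the lathe's -x (to the robot); grows clockwise seen from above; at 1.45 (end stop, fully home, locked) the arm points to the lathe's +y, away from the disc. Starts at 0 to 0.3. Light steady friction, some 1.5 N at the ball; it stays where it is left.
- lever_pivot (a point): Point on the lever's vertical axis, level with the ball's centre; it travels with the slide, 110 mm from the knob's axis on the side away from the disc.
- lever_ball (a point): Centre of the red ball (22 mm across) at the end of the 70 mm lever arm, 181 mm above the bench, 46 mm above the slide's top. The black arm, 11 mm thick, slopes down by 23 mm from the ball to its hub.
- screwdriver: Red-handled screwdriver, 200 mm, lying loose on the bench; leave it alone.
- paste_tub: Tub of copper paste with an orange cap, 68 mm across, 60 mm high; leave it alone.
- cup: Red plastic cup, 76 mm across, 90 mm high; leave it alone.
- pad_box: Cardboard box of brake pads, 90 x 140 x 55 mm; leave it alone.

How it is judged:
By the outcome, as a careful person would: the job done as asked, in the order asked, and still so for the second after the job is handed in, with the robot touching nothing.
It also fails if it takes over 72 s, if anything falls off the work surface, if the arm or the gripper's body presses on something with over 40 N, if the wrist force passes 120 N, or if a joint passes its speed limit or range.

ROBOT

A 6-joint arm with a two-finger parallel gripper is mounted at the origin on the work surface. World frame = base frame: x ahead of the robot, y to its left, z up, the work surface at z = 0. Lengths are in m, angles in rad, forces in N, time in s.
With the tool pointing down it reaches from about 0.35 to 0.925 m from the base axis. Payload 6.4 kg.
Tool frame: the origin (TCP) lies midway between the tips of the shut fingers; the grasp point (between the pads) lies 19 mm behind it; z points along the fingers, y is the line along which they close (so a half turn about z gives the same grasp; the last joint's range is limited). The gripper opens to 85 mm and grips with 20 to 120 N. Pads are 22 mm wide; open, the fingers measure 114 mm over their backs; the gripper's body (76 mm by 85 mm) begins 54 mm behind the grasp point. The pads swing forward as they close: fully open they stand 13 mm farther back than shut.
Start: joints at [1.1, 0.245, 1.558, -0, 1.339, -0.174], TCP at [0.19, 0.622, 0.231] pointing down, gripper open.
Joint ranges: [-3.13, 3.13], [-1.02, 2.26], [0.13, 2.54], [-0.95, 4.09], [0.21, 2.88], [-2.74, 2.74]. Speed limits (rad/s): [2.57, 2.57, 3.14, 3.14, 3.14, 3.14].

INTERFACE

Orientations are given as a rotation vector (axis times angle).
In Python, from workcell import readout, snapshot, workorder, finder gives the robot as it stands.
- The arm moves only by the tool apply_moves, never from a script. Its argument "moves" is a list of rows, each an object with "slide": the shift along the world's x, y, z normalised to -1 to 1, where 1 is 0.3 m, a list of three; "yaw": the turn about the world's z normalised to -1 to 1, where 1 is 2 rad. In form: [{"slide": [tx, ty, tz], "yaw": yaw}, ...]. A call has 1 to 8 rows; each row is the pose to reach, as a shift and turn from the pose commanded when the call began; what a row does not reach only later rows make up. A row lasts 1/12 s, in which the tool goes at most 41.7 mm and 7.16 degrees, less where a joint would pass 70% of its speed; a pose out of reach is approached as far as the arm can. A call with a number of a shift or a turn outside -1 to 1 is refused whole. A call with a gripper value outside its range is refused whole. "fingers" is the closure, from -1 (fully open) to 1 (shut), set as the call begins (left out, the last holds). The fingers move at their own pace and stop on an object; "force" is the grip in N (left out, the last holds). Time passes only in rows, so rows that repeat a pose let the fingers close. It gives the time, the measured TCP pose, the force, the opening and the grip force at its end, in the units of the state.
- readout.sense(): the state, without advancing time (a new reading comes with each control period).
- snapshot(name): name is "scene" or "top" or "wrist"; returns a dict with "frame" (420x560x3 uint8, red, green, blue), "mtx" (3x3 intrinsics, pixels), "world_from_camera" (4x4, takes a point from camera to world coordinates); the wrist camera has in their place "hand_eye" (4x4, takes a point from camera to tool coordinates, whose origin is the TCP and whose axes are the flange's). Camera axes: x right, y down, z forward; pixel columns grow to the right and rows downward; lengths in m; the calibration is good to about 2 mm. A picture is of the moment at which its call begins: read the wrist's pose just before it. There is no depth.
- workorder.hand_in(): hands the job in; it is judged then, once.
Trained networks look in a picture, given as the dict that the camera call returned (one of the last four; its "shot" number tells which), for a name from the list of things; names that differ only in an ending like _2 or _b are one class to them, and where a whole thing is asked for, a point or a joint stands for the part that bears it (a point fixed in the world has none). Each returns a list of dicts, best first, with "p" (0 to 1); they miss things now and then, are a little off and sometimes report something else, mostly with a low value. They report only what shows in the picture. A call takes as long as a camera call.
- finder.recognise(query, picture): "location" ([x, y, z] in m, in world coordinates, good to about 4 mm: the middle of the surface that is visible of it).
- finder.spot_point(query, picture): "location" ([x, y, z] in m, in world coordinates, good to about 4 mm: a listed point, or the origin of a listed thing).
The state is a dict: "t": time; "qpos": joint angles; "dq": joint speeds; "joint_efforts": joint torques, N m; "position": TCP position; "eef_rot": TCP orientation; "ft_force": force on the tool from outside, world axes, zero at the start; "torque": the same for the moment, N m; "opening": opening from 0.0 (shut) to 1.0 (fully open); "grasp_force": force on a finger pad.
Only numpy, scipy, OpenCV 4.12 (cv2) and the standard library are available. Lean on these libraries where they do the work, as an engineer would, in place of code of your own. Each camera call takes 0.05 s, during which the arm holds its last target. There are 200 camera calls.

## Working session

There is one attempt and no reset: what is moved stays moved. The work goes in short steps, Python scripts to look and compute and a tool call to move; the robot and the scene stay as the last step left them, time stands still between calls to the robot, and variables do not carry over. Pictures are saved under pics/ and viewed, at most 13 in all, crops included, and the job is handed in when it is done.

Besides the shell and the picture viewer there is one more tool, called after "Emit:" as name(argument=value, ...), one argument or row to a line, values as JSON. apply_moves: Moves the arm, as the interface text tells. Its arguments: {"type":"object","properties":{"moves":{"type":"array"},"fingers":{"type":"number"},"force":{"type":"number"}},"required":["moves"]}

```bash
mkdir -p pics; cat > h.py <<'E'
import numpy as np,cv2
from workcell import readout,snapshot,workorder,finder
def look(cam,names,save=None):
    p=snapshot(cam)
    if save: cv2.imwrite('pics/'+save,p['frame'][:,:,::-1])
    for n in names:
        r=finder.spot_point(n,p)
        print(cam,n,[(np.round(a['location'],4).tolist(),round(a['p'],2)) for a in r[:2]])
    return p
def st():
    s=readout.sense()
    for k in ('t','position','eef_rot','ft_force','torque','opening','grasp_force','qpos'): print(k,np.round(s[k],4).tolist())
E
python3 - <<'E'
from h import *
N=['lathe','brake_disc','carriage','holder_nose','knob_grip','lever_pivot','lever_ball']
st()
look('scene',N,'s1.png');look('top',N,'t1.png')
E
```

```text
t 0.0
position [0.1898, 0.6211, 0.2302]
eef_rot [-0.4645, -3.1064, 0.0029]
ft_force [-0.0629, 0.1386, -0.3653]
torque [-0.0068, -0.0195, 0.0549]
opening 0.9967
grasp_force 0.0
qpos [1.0999, 0.2458, 1.559, 0.0, 1.3387, -0.1741]
scene lathe []
scene brake_disc [([0.7232, -0.1669, 0.1968], 0.62)]
scene carriage [([0.568, 0.0041, 0.1045], 0.74)]
scene holder_nose [([0.6148, -0.1388, 0.2003], 0.84)]
scene knob_grip [([0.5694, 0.0, 0.1863], 0.82)]
scene lever_pivot [([0.5549, 0.1098, 0.1858], 0.64)]
scene lever_ball [([0.5533, 0.1115, 0.1847], 0.67), ([0.4871, 0.1147, 0.1815], 0.45)]
top lathe [([0.6276, -0.197, -0.0041], 0.93), ([0.4182, 0.4058, 0.0022], 0.51)]
top brake_disc [([0.7198, -0.1639, 0.1981], 0.74)]
top carriage [([0.5705, 0.002, 0.1089], 0.7)]
top holder_nose [([0.617, -0.1378, 0.2026], 0.74)]
top knob_grip [([0.5709, -0.0044, 0.1846], 0.71)]
top lever_pivot [([0.4174, 0.4073, 0.0035], 0.72), ([0.5556, 0.1108, 0.1818], 0.64)]
top lever_ball [([0.4863, 0.1085, 0.1814], 0.49)]
```

View pics/s1.png

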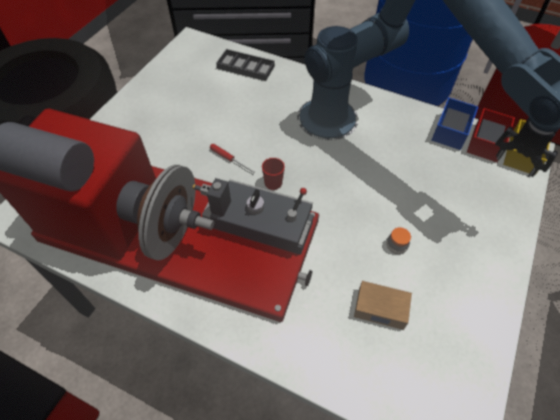

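View pics/t1.png

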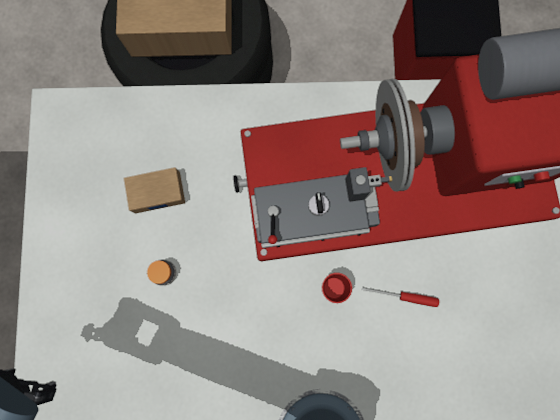

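The overview shows the lathe ahead of the robot with the slide nearest. The knob is at about (320,203), the lever ball at about (272,240) and the tip at about (390,179) in the top view. The yaw is about 0.13. I'll move over the knob.

Emit:
apply_moves(
  moves=[
    {"slide": [0.1,-0.06,0.1],"yaw": 0.05},
    {"slide": [0.2,-0.15,0.2],"yaw": 0.1},
    {"slide": [0.3,-0.25,0.3],"yaw": 0.15},
    {"slide": [0.4,-0.35,0.3],"yaw": 0.21},
    {"slide": [0.5,-0.45,0.3],"yaw": 0.21},
    {"slide": [0.58,-0.55,0.3],"yaw": 0.21},
    {"slide": [0.66,-0.65,0.3],"yaw": 0.21},
    {"slide": [0.7,-0.75,0.3],"yaw": 0.21},
  ],
  fingers=-1,
  force=60,
)

```text
t: 1.47
position: [0.399, 0.4003, 0.3216]
eef_rot: [-0.193, 3.135, 0.001]
ft_force: [1.0, 0.5, 0.1]
opening: 1.002
grasp_force: 0.0
```

Emit:
apply_moves(
  moves=[
    {"slide": [0.08,-0.1,0]},
    {"slide": [0.16,-0.2,0]},
    {"slide": [0.24,-0.3,0]},
    {"slide": [0.32,-0.4,0]},
    {"slide": [0.4,-0.5,0]},
    {"slide": [0.45,-0.6,0]},
    {"slide": [0.5,-0.7,0]},
    {"slide": [0.54,-0.8,0]},
  ],
)

```text
validation failed for argument at $.mo...
```

```bash
python3 - <<'E'
from h import *
st()
look('wrist',['carriage','holder_nose','knob_grip','lever_pivot','lever_ball','brake_disc'],'w1.png')
E
```

```text
t 1.4667
position [0.399, 0.4003, 0.3216]
eef_rot [-0.1931, 3.1345, 0.0007]
ft_force [1.0186, 0.4917, 0.0824]
torque [0.0072, -0.0324, 0.0488]
opening 1.0017
grasp_force 0.0
qpos [0.5866, -0.0164, 1.6778, -0.0002, 1.479, -1.1072]
wrist carriage []
wrist holder_nose []
wrist knob_grip []
wrist lever_pivot [([0.6362, 0.4304, -0.0009], 0.51)]
wrist lever_ball []
wrist brake_disc []
```

Emit:
apply_moves(
  moves=[
    {"slide": [0.06,-0.12,0],"yaw": 0},
    {"slide": [0.12,-0.24,0],"yaw": 0},
    {"slide": [0.18,-0.36,0],"yaw": 0},
    {"slide": [0.24,-0.48,0],"yaw": 0},
    {"slide": [0.3,-0.6,0],"yaw": 0},
    {"slide": [0.36,-0.72,0],"yaw": 0},
    {"slide": [0.42,-0.84,0],"yaw": 0},
    {"slide": [0.46,-0.96,0],"yaw": 0},
  ],
)

```text
t: 2.48
position: [0.5362, 0.1133, 0.3213]
eef_rot: [-0.197, 3.135, 0.0]
ft_force: [-0.2, -0.2, -1.0]
opening: 0.997
grasp_force: 0.0
```

Emit:
apply_moves(
  moves=[
    {"slide": [0.0,-0.1,0],"yaw": 0},
    {"slide": [0.0,-0.2,0],"yaw": 0},
    {"slide": [0.0,-0.2,0],"yaw": 0},
  ],
)

```text
t: 2.73
position: [0.5357, 0.051, 0.3211]
eef_rot: [0.189, -3.135, 0.002]
ft_force: [-0.3, 0.2, 0.3]
opening: 0.998
grasp_force: 0.0
```

```bash
python3 - <<'E'
from h import *
st()
look('wrist',['carriage','holder_nose','knob_grip','lever_pivot','lever_ball','brake_disc'],'w2.png')
E
```

```text
t 2.7333
position [0.5357, 0.051, 0.3211]
eef_rot [0.1888, -3.1355, 0.0023]
ft_force [-0.2851, 0.1816, 0.3024]
torque [-0.0785, 0.0202, -0.0248]
opening 0.9977
grasp_force 0.0
qpos [-0.1151, -0.0817, 1.7418, -0.0015, 1.4817, -1.806]
wrist carriage [([0.5702, 0.001, 0.1083], 0.93)]
wrist holder_nose [([0.6211, -0.1424, 0.1997], 0.6)]
wrist knob_grip [([0.5696, 0.0014, 0.1861], 0.83)]
wrist lever_pivot [([0.5547, 0.1054, 0.1836], 0.57)]
wrist lever_ball [([0.489, 0.1102, 0.1809], 0.8)]
wrist brake_disc []
```

View pics/w2.png

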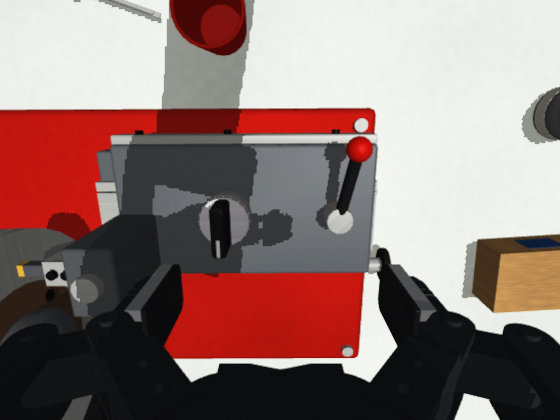

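Emit:
apply_moves(
  moves=[
    {"slide": [0.06,-0.09,0],"yaw": 0},
    {"slide": [0.114,-0.17,-0.05],"yaw": 0},
    {"slide": [0.114,-0.17,-0.15],"yaw": 0},
    {"slide": [0.114,-0.17,-0.25],"yaw": 0},
    {"slide": [0.114,-0.17,-0.3],"yaw": 0},
    {"slide": [0.114,-0.17,-0.3],"yaw": 0},
  ],
)

```text
t: 3.58
position: [0.5671, 0.004, 0.2264]
eef_rot: [0.195, -3.127, -0.004]
ft_force: [-0.4, 0.0, -0.7]
opening: 1.002
grasp_force: 0.0
```

```bash
python3 - <<'E'
from h import *
st()
look('wrist',['knob_grip','lever_ball','lever_pivot'],'w3.png')
look('top',['knob_grip'])
E
```

```text
t 3.5833
position [0.5671, 0.004, 0.2264]
eef_rot [0.1945, -3.1271, -0.0036]
ft_force [-0.3836, 0.0049, -0.7435]
torque [0.0565, 0.037, 0.0207]
opening 1.002
grasp_force 0.0
qpos [-0.1928, 0.0621, 1.772, 0.0001, 1.3163, -1.8879]
wrist knob_grip []
wrist lever_ball [([0.4876, 0.1115, 0.1816], 0.7)]
wrist lever_pivot [([0.5564, 0.1091, 0.1831], 0.69)]
top knob_grip [([0.5727, -0.003, 0.1841], 0.52)]
```

View pics/w3.png

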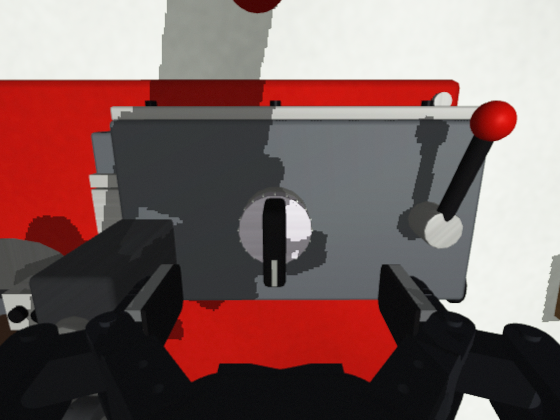

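Emit:
apply_moves(
  moves=[
    {"slide": [0.0,0.0,-0.08],"yaw": 0},
    {"slide": [0.0,0.0,-0.15],"yaw": 0},
    {"slide": [0.0,0.0,-0.195],"yaw": 0},
    {"slide": [0.0,0.0,-0.195],"yaw": 0},
    {"slide": [0.0,0.0,-0.195],"yaw": 0},
  ],
)

```text
t: 4.3
position: [0.5696, 0.0029, 0.173]
eef_rot: [0.194, -3.135, -0.0]
ft_force: [-0.3, 0.8, -0.1]
opening: 0.998
grasp_force: 0.0
```

```bash
python3 - <<'E'
from h import *
st()
look('wrist',['knob_grip','lever_ball','lever_pivot'],'w4.png')
E
```

```text
t 4.3
position [0.5696, 0.0029, 0.173]
eef_rot [0.1935, -3.1353, -0.0001]
ft_force [-0.3066, 0.8315, -0.1]
torque [0.0525, 0.0093, 0.0177]
opening 0.9984
grasp_force 0.0
qpos [-0.194, 0.1191, 1.8134, -0.0, 1.2095, -1.8881]
wrist knob_grip [([0.5706, 0.002, 0.1852], 0.61)]
wrist lever_ball []
wrist lever_pivot [([0.5518, 0.1099, 0.1828], 0.74)]
```

View pics/w4.png

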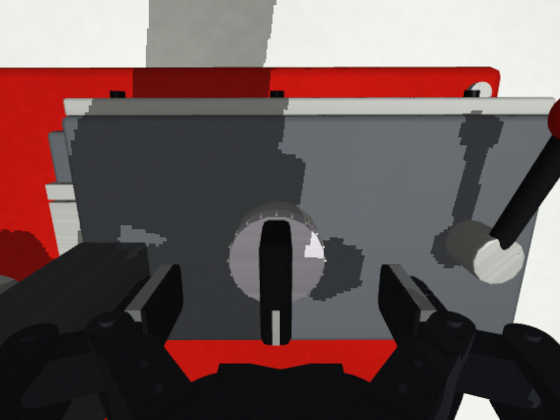

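Emit:
apply_moves(
  moves=[
    {"slide": [0.003,-0.005,-0.007],"yaw": 0},
    {"slide": [0.003,-0.005,-0.007],"yaw": 0},
    {"slide": [0.003,-0.005,-0.007],"yaw": 0},
    {"slide": [0.003,-0.005,-0.007],"yaw": 0},
    {"slide": [0.003,-0.005,-0.007],"yaw": 0},
    {"slide": [0.003,-0.005,-0.007],"yaw": 0},
    {"slide": [0.003,-0.005,-0.007],"yaw": 0},
    {"slide": [0.003,-0.005,-0.007],"yaw": 0},
  ],
  fingers=1,
  force=80,
)

```text
t: 5.17
position: [0.5705, 0.0011, 0.1709]
eef_rot: [-0.194, 3.136, -0.001]
ft_force: [-1.6, -1.5, 1.9]
opening: 0.142
grasp_force: 78.7
```

```bash
python3 -c "
from h import *
st()"
```

```text
t 5.1667
position [0.5705, 0.0011, 0.1709]
eef_rot [-0.1937, 3.1356, -0.0009]
ft_force [-1.571, -1.509, 1.8548]
torque [-0.224, 0.1362, 0.0633]
opening 0.142
grasp_force 78.7271
qpos [-0.1966, 0.1233, 1.8127, -0.0006, 1.2054, -1.8906]
```

Emit:
apply_moves(
  moves=[
    {"slide": [0.0004,-0.0033,0],"yaw": -0.05},
    {"slide": [0.0008,-0.0066,0],"yaw": -0.1},
    {"slide": [0.0012,-0.0099,0],"yaw": -0.15},
    {"slide": [0.0016,-0.0132,0],"yaw": -0.2},
    {"slide": [0.002,-0.0165,0],"yaw": -0.25},
    {"slide": [0.002,-0.0165,0],"yaw": -0.25},
  ],
)

```text
t: 5.67
position: [0.5711, -0.0043, 0.1709]
eef_rot: [0.591, 3.085, -0.002]
ft_force: [-1.7, -3.6, 1.3]
opening: 0.136
grasp_force: 78.8
```

```bash
python3 -c "
from h import *
st()
look('top',['knob_grip','holder_nose','brake_disc'])
s=readout.sense();print(s['torque'],s['ft_force'])"
```

```text
t 5.6667
position [0.5711, -0.0043, 0.1709]
eef_rot [0.5914, 3.0852, -0.0018]
ft_force [-1.6832, -3.5661, 1.2956]
torque [-0.4589, 0.2343, -0.1807]
opening 0.1357
grasp_force 78.7513
qpos [-0.2055, 0.1248, 1.8111, -0.0012, 1.2055, -1.3971]
top knob_grip []
top holder_nose [([0.6183, -0.1424, 0.2019], 0.81), ([0.5705, -0.0003, 0.1064], 0.48)]
top brake_disc [([0.7223, -0.1617, 0.1969], 0.86), ([0.6188, -0.1452, 0.1996], 0.65)]
[-0.73662455  0.27886033 -0.14457708] [-2.65434757 -5.05800649  2.66651899]
```

Emit:
apply_moves(
  moves=[
    {"slide": [0.0003,-0.0025,0],"yaw": -0.0375},
    {"slide": [0.0006,-0.005,0],"yaw": -0.075},
    {"slide": [0.0009,-0.0075,0],"yaw": -0.1125},
  ],
)

```text
t: 6.12
position: [0.5713, -0.0066, 0.1709]
eef_rot: [0.932, 3.0, -0.003]
ft_force: [-2.3, -5.9, 3.0]
opening: 0.137
grasp_force: 78.9
```

```bash
python3 -c "
from h import *
st()
look('wrist',['knob_grip','holder_nose','carriage'],'w5.png')
for i in range(4):
  s=readout.sense();print(s['t'],s['torque'],s['ft_force'],s['position']);snapshot('scene')"
```

```text
t 6.1167
position [0.5713, -0.0066, 0.1709]
eef_rot [0.9322, 2.9997, -0.0027]
ft_force [-2.3252, -5.8506, 2.9758]
torque [-0.7921, 0.4104, 0.3102]
opening 0.1367
grasp_force 78.8967
qpos [-0.2091, 0.1254, 1.8104, -0.0019, 1.2055, -1.1766]
wrist knob_grip [([0.5713, -0.0058, 0.1859], 0.65)]
wrist holder_nose []
wrist carriage [([0.5691, -0.009, 0.1056], 0.93), ([0.3724, -0.0429, 0.0001], 0.34)]
6.3167 [-0.85219438  0.32882095 -0.15597739] [-2.00744701 -4.92484624  2.01022413] [ 0.57130954 -0.00661838  0.17088069]
6.3667 [-0.79873482  0.33233396 -0.15949524] [-2.86881296 -5.54886827  2.31720569] [ 0.57133458 -0.00662429  0.17090971]
6.4167 [-0.82211193  0.37051845 -0.18306588] [-1.78849352 -4.89932141  2.02659458] [ 0.57132318 -0.00662131  0.17089957]
6.4667 [-0.79539076  0.39182421 -0.18034356] [-2.44870887 -5.49254128  2.55193691] [ 0.57133429 -0.00664512  0.17092385]
```

View pics/w5.png

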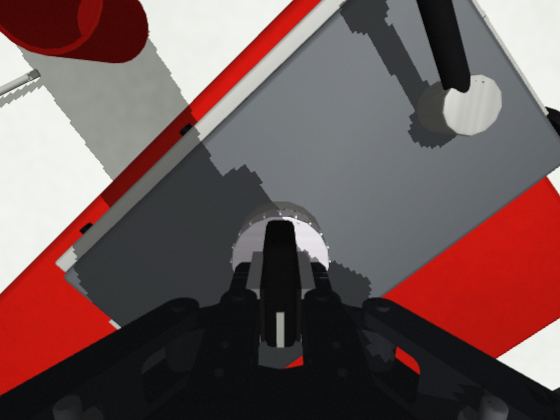

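Emit:
apply_moves(
  moves=[
    {"slide": [0.0001,-0.0008,0],"yaw": -0.0125},
    {"slide": [0.0002,-0.0016,0],"yaw": -0.025},
    {"slide": [0.0003,-0.0025,0],"yaw": -0.0375},
    {"slide": [0.0004,-0.0033,0],"yaw": -0.05},
  ],
)

```text
t: 6.85
position: [0.5714, -0.0076, 0.1709]
eef_rot: [1.077, 2.951, -0.003]
ft_force: [-2.0, -6.0, 3.5]
opening: 0.138
grasp_force: 78.9
```

```bash
cat > f.py <<'E'
from h import *
s=readout.sense();r=s['eef_rot']; 
a=2*np.arctan2(r[1],r[0])-np.pi/2; th=(1.694-a+np.pi)%(2*np.pi)-np.pi
y=s['position']
print('t %.2f th %.3f Tz %.3f F'%(s['t'],th,s['torque'][2]),np.round(s['ft_force'],1),'T',np.round(s['torque'],2),'feed mm %.2f'%(1e3*((y[0]-.5705)*.12-(y[1]-.0011)*.993)),'open %.3f'%s['opening'])
E
python3 f.py
```

```text
t 6.85 th 0.823 Tz 0.286 F [-2.  -6.   3.5] T [-0.85  0.36  0.29] feed mm 8.78 open 0.138
```

Emit:
apply_moves(
  moves=[
    {"slide": [0.0001,-0.0008,0],"yaw": -0.0125},
    {"slide": [0.0002,-0.0016,0],"yaw": -0.025},
    {"slide": [0.0003,-0.0025,0],"yaw": -0.0375},
    {"slide": [0.0004,-0.0033,0],"yaw": -0.05},
  ],
)

```text
t: 7.18
position: [0.5715, -0.0087, 0.1709]
eef_rot: [1.223, 2.893, -0.003]
ft_force: [-1.6, -6.3, 2.4]
opening: 0.134
grasp_force: 78.9
```

```bash
python3 f.py
```

```text
t 7.18 th 0.923 Tz 0.279 F [-1.6 -6.3  2.4] T [-0.83  0.42  0.28] feed mm 9.80 open 0.134
```

Emit:
apply_moves(
  moves=[
    {"slide": [0.0001,-0.0008,0],"yaw": -0.0125},
    {"slide": [0.0002,-0.0016,0],"yaw": -0.025},
    {"slide": [0.0003,-0.0025,0],"yaw": -0.0375},
    {"slide": [0.0004,-0.0033,0],"yaw": -0.05},
  ],
)

```text
t: 7.52
position: [0.5716, -0.0097, 0.1709]
eef_rot: [1.367, 2.828, -0.003]
ft_force: [-2.7, -4.4, 2.4]
opening: 0.136
grasp_force: 78.9
```

```bash
python3 f.py
```

```text
t 7.52 th 1.023 Tz 0.256 F [-2.7 -4.4  2.4] T [-0.88  0.36  0.26] feed mm 10.86 open 0.136
```

Emit:
apply_moves(
  moves=[
    {"slide": [0.0001,-0.0008,0],"yaw": -0.0125},
    {"slide": [0.0002,-0.0016,0],"yaw": -0.025},
    {"slide": [0.0003,-0.0025,0],"yaw": -0.0375},
    {"slide": [0.0004,-0.0033,0],"yaw": -0.05},
  ],
)

```text
t: 7.85
position: [0.5716, -0.0107, 0.1709]
eef_rot: [1.506, 2.757, -0.004]
ft_force: [-3.7, -6.0, 3.4]
opening: 0.136
grasp_force: 79.0
```

```bash
python3 f.py
```

```text
t 7.85 th 1.123 Tz 0.317 F [-3.7 -6.   3.4] T [-0.93  0.52  0.32] feed mm 11.89 open 0.136
```

Emit:
apply_moves(
  moves=[
    {"slide": [0.0001,-0.0008,0],"yaw": -0.0125},
    {"slide": [0.0002,-0.0016,0],"yaw": -0.025},
    {"slide": [0.0003,-0.0025,0],"yaw": -0.0375},
    {"slide": [0.0004,-0.0033,0],"yaw": -0.05},
  ],
)

```text
t: 8.18
position: [0.5717, -0.0117, 0.1709]
eef_rot: [1.642, 2.678, -0.004]
ft_force: [-4.0, -6.1, 3.2]
opening: 0.136
grasp_force: 79.1
```

```bash
python3 f.py
```

```text
t 8.18 th 1.223 Tz 0.423 F [-4.  -6.1  3.2] T [-0.9   0.5   0.42] feed mm 12.88 open 0.136
```

Emit:
apply_moves(
  moves=[
    {"slide": [0.0,-0.0005,0],"yaw": -0.0075},
  ],
)

```text
t: 8.27
position: [0.5717, -0.0119, 0.1709]
eef_rot: [1.661, 2.666, -0.004]
ft_force: [-4.4, -6.9, 4.2]
opening: 0.139
grasp_force: 79.1
```

```bash
python3 f.py
```

```text
t 8.27 th 1.238 Tz 0.465 F [-4.4 -6.9  4.2] T [-0.89  0.5   0.47] feed mm 13.06 open 0.139
```

Emit:
apply_moves(
  moves=[
    {"slide": [0,0,0],"yaw": 0},
    {"slide": [0,0,0],"yaw": 0},
  ],
)

```text
t: 8.43
position: [0.5717, -0.0119, 0.1709]
eef_rot: [1.661, 2.666, -0.004]
ft_force: [-3.2, -5.9, 3.4]
opening: 0.139
grasp_force: 79.0
```

```bash
python3 f.py; python3 -c "
from h import *
look('top',['lever_ball','lever_pivot','holder_nose'])
look('scene',['lever_ball','lever_pivot'])"; python3 f.py
```

```text
t 8.43 th 1.237 Tz 0.198 F [-3.2 -5.9  3.4] T [-0.92  0.51  0.2 ] feed mm 13.04 open 0.139
top lever_ball [([0.4869, 0.0986, 0.1838], 0.57)]
top lever_pivot [([0.5559, 0.0964, 0.1822], 0.73)]
top holder_nose [([0.6195, -0.1488, 0.2014], 0.53), ([0.4193, 0.406, 0.0023], 0.49)]
scene lever_ball [([0.4874, 0.1006, 0.1824], 0.79)]
scene lever_pivot [([0.558, 0.0995, 0.1846], 0.67)]
t 8.78 th 1.237 Tz 0.230 F [-2.3 -7.   2.6] T [-0.97  0.5   0.23] feed mm 13.04 open 0.134
```

Emit:
apply_moves(
  moves=[
    {"slide": [0,0,0],"yaw": 0},
    {"slide": [0,0,0],"yaw": 0},
    {"slide": [0,0,0],"yaw": 0},
    {"slide": [0,0,0],"yaw": 0},
    {"slide": [0,0,0.05],"yaw": 0},
    {"slide": [0,0,0.15],"yaw": 0},
    {"slide": [0,0,0.25],"yaw": 0},
    {"slide": [0,0,0.3],"yaw": 0},
  ],
  fingers=-1,
)

```text
t: 9.45
position: [0.5733, -0.0109, 0.2647]
eef_rot: [1.661, 2.661, 0.004]
ft_force: [0.5, -0.4, 0.7]
opening: 1.001
grasp_force: 0.0
```

```bash
python3 -c "
from h import *
st()
look('wrist',['knob_grip','lever_ball','lever_pivot'],'w6.png')
look('top',['lever_ball','lever_pivot','knob_grip'])"
```

```text
t 9.45
position [0.5733, -0.0109, 0.2647]
eef_rot [1.6611, 2.6609, 0.0035]
ft_force [0.4558, -0.4195, 0.6879]
torque [-0.0598, -0.0108, -0.011]
opening 1.0007
grasp_force 0.0
qpos [-0.2169, 0.0367, 1.7273, 0.0005, 1.3724, -0.6717]
wrist knob_grip [([0.5726, -0.012, 0.1899], 0.82)]
wrist lever_ball []
wrist lever_pivot [([0.5527, 0.0969, 0.1844], 0.86)]
top lever_ball [([0.4881, 0.0976, 0.1809], 0.66)]
top lever_pivot [([0.5592, 0.0982, 0.1823], 0.48)]
top knob_grip [([0.5715, -0.0144, 0.1843], 0.65)]
```

View pics/w6.png

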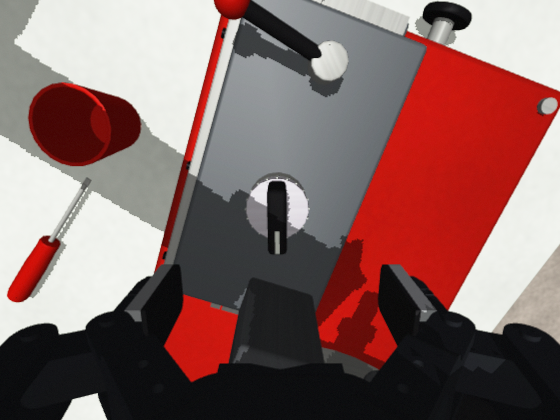

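Emit:
apply_moves(
  moves=[
    {"slide": [-0.05,0.05,0],"yaw": 0.06},
    {"slide": [-0.1,0.1,0],"yaw": 0.12},
    {"slide": [-0.15,0.15,0],"yaw": 0.18},
    {"slide": [-0.2,0.2,0],"yaw": 0.24},
    {"slide": [-0.25,0.25,0],"yaw": 0.3},
    {"slide": [-0.286,0.3,0],"yaw": 0.36},
    {"slide": [-0.286,0.363,0],"yaw": 0.42},
    {"slide": [-0.286,0.363,0],"yaw": 0.48},
  ],
)

```text
t: 10.52
position: [0.485, 0.1001, 0.2597]
eef_rot: [-0.233, -3.131, -0.001]
ft_force: [0.0, 0.8, 0.1]
opening: 1.001
grasp_force: 0.0
```

Emit:
apply_moves(
  moves=[
    {"slide": [0,0,0],"yaw": 0.06},
    {"slide": [0,0,0],"yaw": 0.07},
    {"slide": [0,0,0],"yaw": 0.07},
  ],
)

```text
t: 10.77
position: [0.4858, 0.0979, 0.2599]
eef_rot: [-0.029, -3.14, -0.0]
ft_force: [0.5, -0.2, 0.1]
opening: 1.002
grasp_force: 0.0
```

```bash
python3 -c "
from h import *
st()
look('wrist',['knob_grip','lever_ball','lever_pivot'],'w7.png')
look('top',['lever_ball','lever_pivot'])"
```

```text
t 10.7667
position [0.4858, 0.0979, 0.2599]
eef_rot [-0.0293, -3.14, -0.0001]
ft_force [0.493, -0.1749, 0.0701]
torque [-0.0377, -0.0135, 0.0766]
opening 1.0021
grasp_force 0.0
qpos [-0.0303, -0.1492, 1.914, 0.0, 1.3783, -1.5824]
wrist knob_grip []
wrist lever_ball []
wrist lever_pivot [([0.5548, 0.0959, 0.183], 0.84), ([0.4255, 0.4089, 0.001], 0.34)]
top lever_ball []
top lever_pivot []
```

View pics/w7.png

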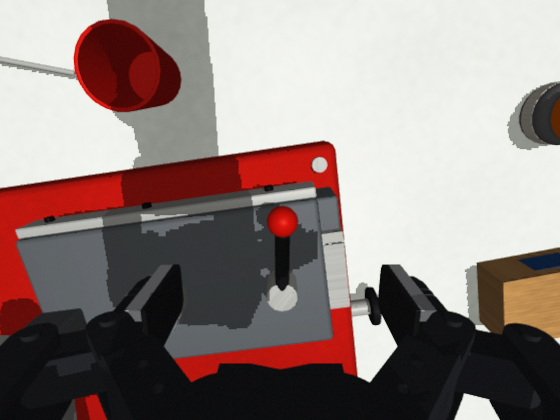

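The lever arm is straight up and down in the image at column 282, midway between the fingers, so I can go down.

Emit:
apply_moves(
  moves=[
    {"slide": [0.004,0,-0.1],"yaw": 0},
    {"slide": [0.004,0,-0.2],"yaw": 0},
    {"slide": [0.004,0,-0.28],"yaw": 0},
    {"slide": [0.004,0,-0.32],"yaw": 0},
    {"slide": [0.004,0,-0.32],"yaw": 0},
    {"slide": [0.004,0,-0.32],"yaw": 0},
  ],
)

```text
t: 11.62
position: [0.4876, 0.0979, 0.165]
eef_rot: [-0.027, -3.141, -0.0]
ft_force: [0.0, 0.0, 0.5]
opening: 0.998
grasp_force: 0.0
```

Emit:
apply_moves(
  moves=[
    {"slide": [0,0,0],"yaw": 0},
    {"slide": [0,0,0],"yaw": 0},
    {"slide": [0,0,0],"yaw": 0},
    {"slide": [0,0,0],"yaw": 0},
    {"slide": [0,0,0],"yaw": 0},
    {"slide": [0,0,0],"yaw": 0},
  ],
  fingers=0.15,
  force=20,
)

```text
t: 12.12
position: [0.4875, 0.0979, 0.165]
eef_rot: [0.026, 3.141, -0.0]
ft_force: [-0.1, -0.7, 0.2]
opening: 0.43
grasp_force: 0.0
```

```bash
python3 -c "
from h import *
st()
look('wrist',['lever_ball','lever_pivot'],'w8.png')"
```

```text
t 12.1167
position [0.4875, 0.0979, 0.165]
eef_rot [0.0264, 3.1409, -0.0]
ft_force [-0.083, -0.6522, 0.198]
torque [-0.0279, 0.0325, -0.0142]
opening 0.4302
grasp_force 0.0
qpos [-0.0302, -0.0449, 1.9981, 0.0, 1.1878, -1.5842]
wrist lever_ball [([0.4901, 0.0972, 0.1795], 0.59)]
wrist lever_pivot []
```

View pics/w8.png

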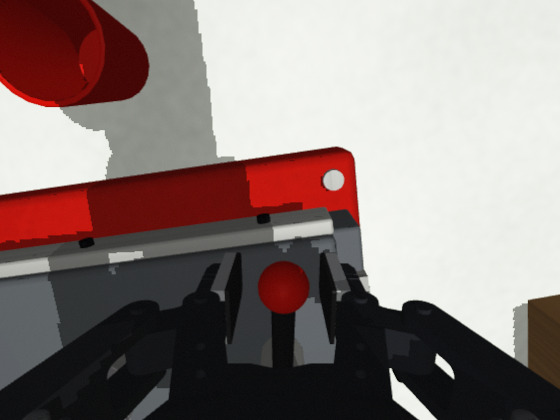

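Emit:
apply_moves(
  moves=[
    {"slide": [0.001,0.023,0],"yaw": -0.05},
    {"slide": [0.005,0.046,0],"yaw": -0.1},
    {"slide": [0.01,0.069,0],"yaw": -0.15},
    {"slide": [0.018,0.091,0],"yaw": -0.2},
    {"slide": [0.029,0.112,0],"yaw": -0.25},
    {"slide": [0.041,0.132,0],"yaw": -0.3},
    {"slide": [0.055,0.15,0],"yaw": -0.35},
    {"slide": [0.071,0.167,0],"yaw": -0.4},
  ],
)

```text
t: 12.93
position: [0.5084, 0.1481, 0.1646]
eef_rot: [-1.254, -2.88, 0.002]
ft_force: [-0.9, -1.0, 1.4]
opening: 0.421
grasp_force: 0.9
```

```bash
python3 -c "
from h import *
st()
look('wrist',['lever_ball'],'w9.png')
look('scene',['lever_ball','lever_pivot'])"
```

```text
t 12.9333
position [0.5084, 0.1481, 0.1646]
eef_rot [-1.2541, -2.8796, 0.0017]
ft_force [-0.8579, -1.004, 1.376]
torque [-0.169, 0.1448, -0.0132]
opening 0.4212
grasp_force 0.879
qpos [0.0695, 0.036, 1.9185, -0.0007, 1.1884, -0.6796]
wrist lever_ball [([0.5042, 0.1451, 0.1804], 0.57)]
scene lever_ball [([0.5059, 0.1475, 0.1829], 0.67), ([0.7211, -0.165, 0.1972], 0.49)]
scene lever_pivot [([0.5539, 0.0984, 0.1849], 0.73)]
```

View pics/w9.png

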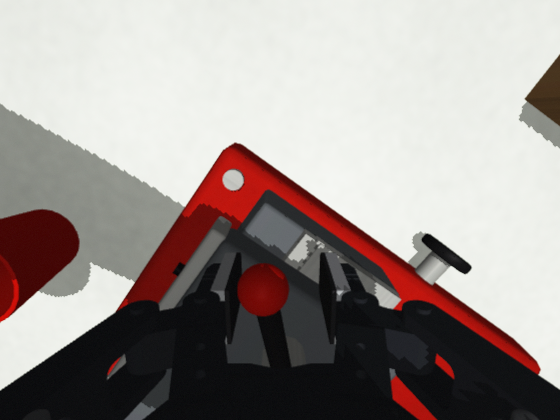

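Emit:
apply_moves(
  moves=[
    {"slide": [0.018,0.015,0],"yaw": -0.05},
    {"slide": [0.037,0.029,0],"yaw": -0.1},
    {"slide": [0.057,0.041,0],"yaw": -0.15},
    {"slide": [0.078,0.05,0],"yaw": -0.2},
    {"slide": [0.1,0.057,0],"yaw": -0.25},
    {"slide": [0.1,0.057,0],"yaw": -0.25},
  ],
)

```text
t: 13.68
position: [0.5389, 0.1651, 0.1646]
eef_rot: [-1.922, -2.484, 0.0]
ft_force: [-0.1, 0.6, 0.4]
opening: 0.426
grasp_force: 0.0
```

```bash
python3 -c "
from h import *
st()
look('top',['lever_ball','lever_pivot'])
look('scene',['lever_ball','lever_pivot'])"
```

```text
t 13.6833
position [0.5389, 0.1651, 0.1646]
eef_rot [-1.9224, -2.4843, 0.0001]
ft_force [-0.1116, 0.5814, 0.3698]
torque [-0.0299, -0.0228, -0.0286]
opening 0.4258
grasp_force 0.0
qpos [0.096, 0.1153, 1.8341, 0.0002, 1.1925, -0.1577]
top lever_ball [([0.3495, -0.2173, 0.002], 0.5)]
top lever_pivot [([0.5592, 0.0996, 0.1836], 0.69)]
scene lever_ball [([0.5337, 0.1649, 0.1822], 0.71)]
scene lever_pivot [([0.5582, 0.0983, 0.1845], 0.71)]
```

Emit:
apply_moves(
  moves=[
    {"slide": [0.008,0.002,0],"yaw": -0.017},
    {"slide": [0.015,0.0035,0],"yaw": -0.033},
    {"slide": [0.023,0.005,0],"yaw": -0.05},
  ],
)

```text
t: 14.23
position: [0.545, 0.1664, 0.1646]
eef_rot: [-2.044, -2.385, 0.001]
ft_force: [-2.2, -0.1, 1.2]
opening: 0.424
grasp_force: 0.8
```

Emit:
apply_moves(
  moves=[
    {"slide": [0.006,0.001,0],"yaw": -0.012},
    {"slide": [0.011,0.002,0],"yaw": -0.025},
  ],
)

```text
t: 14.4
position: [0.5481, 0.1669, 0.1645]
eef_rot: [-2.103, -2.333, 0.003]
ft_force: [-6.6, -3.3, 3.5]
opening: 0.425
grasp_force: 3.4
```

```bash
python3 -c "
from h import *
st()
look('scene',['lever_ball','lever_pivot'])"
```

```text
t 14.4
position [0.5481, 0.1669, 0.1645]
eef_rot [-2.1027, -2.3327, 0.0033]
ft_force [-6.5539, -3.2651, 3.453]
torque [-0.4946, 1.0532, 0.0544]
opening 0.4248
grasp_force 3.4321
qpos [0.098, 0.1379, 1.8091, -0.0007, 1.1968, -0.0053]
scene lever_ball [([0.5413, 0.1684, 0.1832], 0.52), ([0.6178, -0.1511, 0.1991], 0.25)]
scene lever_pivot [([0.5578, 0.0983, 0.1837], 0.72)]
```

Emit:
apply_moves(
  moves=[
    {"slide": [0.004,0.0005,0],"yaw": 0},
    {"slide": [0.007,0.001,0],"yaw": 0},
    {"slide": [0.007,0.001,0],"yaw": 0},
  ],
)

```text
t: 14.8
position: [0.5483, 0.167, 0.1642]
eef_rot: [-2.098, -2.332, 0.01]
ft_force: [-11.5, -5.3, 6.0]
opening: 0.43
grasp_force: 6.1
```

```bash
python3 -c "
from h import *
st()
look('scene',['lever_ball','lever_pivot'])"
```

```text
t 14.8
position [0.5483, 0.167, 0.1642]
eef_rot [-2.0983, -2.332, 0.0102]
ft_force [-11.5049, -5.3095, 5.9872]
torque [-0.5971, 1.9838, 0.0519]
opening 0.4296
grasp_force 6.1348
qpos [0.0983, 0.142, 1.8052, -0.0012, 1.2022, -0.0067]
scene lever_ball [([0.5428, 0.1695, 0.1826], 0.54)]
scene lever_pivot [([0.5565, 0.1016, 0.1863], 0.41)]
```

Emit:
apply_moves(
  moves=[
    {"slide": [-0.01,-0.001,0],"yaw": 0},
    {"slide": [-0.02,-0.003,0],"yaw": 0},
    {"slide": [-0.02,-0.003,0],"yaw": 0},
  ],
)

```text
t: 15.2
position: [0.5449, 0.1667, 0.1648]
eef_rot: [2.102, 2.334, 0.002]
ft_force: [0.6, 0.4, 0.6]
opening: 0.425
grasp_force: 0.0
```

Emit:
apply_moves(
  moves=[
    {"slide": [0,0,0],"yaw": 0},
    {"slide": [0,0,0],"yaw": 0},
    {"slide": [0,0,0],"yaw": 0},
    {"slide": [0,0,0],"yaw": 0},
    {"slide": [0,0,0.1],"yaw": 0},
    {"slide": [0,0,0.2],"yaw": 0},
    {"slide": [0,0,0.3],"yaw": 0},
    {"slide": [-0.1,0,0.4],"yaw": 0},
  ],
  fingers=-1,
)

```text
t: 15.87
position: [0.5178, 0.1661, 0.2854]
eef_rot: [2.104, 2.332, 0.001]
ft_force: [-0.5, -0.7, 1.6]
opening: 0.999
grasp_force: 0.0
```

Emit:
apply_moves(
  moves=[
    {"slide": [-0.1,0.1,0],"yaw": 0},
    {"slide": [-0.2,0.2,0],"yaw": 0},
    {"slide": [-0.3,0.3,0],"yaw": 0},
    {"slide": [-0.3,0.3,0],"yaw": 0},
    {"slide": [-0.3,0.3,0],"yaw": 0},
  ],
)

```text
t: 16.28
position: [0.4242, 0.258, 0.2844]
eef_rot: [2.098, 2.337, 0.001]
ft_force: [1.0, -0.3, -0.1]
opening: 0.998
grasp_force: 0.0
```

```bash
python3 -c "
from h import *
st()
look('scene',['lever_ball','lever_pivot','knob_grip','holder_nose'])
p=look('top',['lever_ball','lever_pivot','knob_grip','holder_nose'])
f=p['frame'][130:270,210:440,::-1];cv2.imwrite('pics/t9.png',cv2.resize(f,None,fx=3,fy=3,interpolation=2))"
```

```text
t 16.2833
position [0.4242, 0.258, 0.2844]
eef_rot [2.0983, 2.3375, 0.0012]
ft_force [0.9701, -0.3245, -0.0711]
torque [-0.0105, -0.0235, 0.0039]
opening 0.9984
grasp_force 0.0
qpos [0.3176, -0.1665, 1.8845, -0.0, 1.4227, 0.2098]
scene lever_ball [([0.5392, 0.1671, 0.182], 0.77)]
scene lever_pivot [([0.5538, 0.0981, 0.1846], 0.71)]
scene knob_grip [([0.5717, -0.0125, 0.1857], 0.83), ([0.6201, -0.1475, 0.2013], 0.33)]
scene holder_nose [([0.6202, -0.1498, 0.2002], 0.87)]
top lever_ball [([0.5436, 0.163, 0.1818], 0.68)]
top lever_pivot [([0.5538, 0.0958, 0.1795], 0.77)]
top knob_grip [([0.7222, -0.1669, 0.1973], 0.73), ([0.5693, -0.0137, 0.1808], 0.71)]
top holder_nose [([0.5574, 0.099, 0.1797], 0.73), ([0.369, -0.0411, 0.0011], 0.69)]
```

View pics/t9.png

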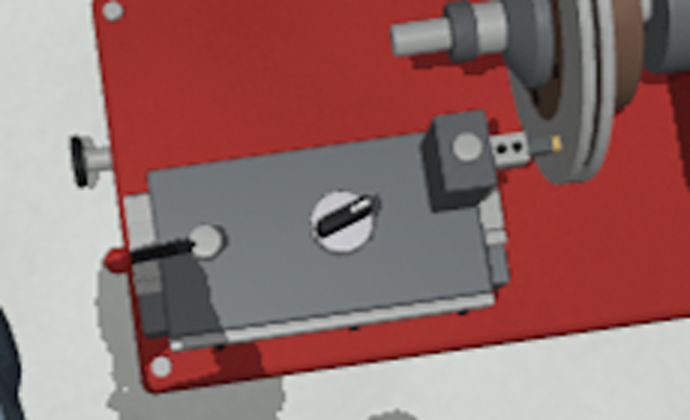

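The tip is at the disc, the lever is at its end stop and the arm is clear of everything, so I'm handing in.

```bash
python3 -c "
from h import *
print(workorder.hand_in())"
```

```text
the job is handed in; nothing more can be done
None
```

The job is handed in at about 16 s on the clock (no verdict came back): the tip bears on the disc at roughly 15–18 N, judged from the rise in knob torque, the clamp lever is against its end stop, and the robot touches nothing.

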